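Bare the hitch ball for the gauge

ROBOT

A 6-joint arm with a two-finger parallel gripper is mounted at the origin on a cart in front of the work surface, level with it; the furniture and walls round the work are solid. World frame = base frame: x ahead of the robot, y to its left, z up, the work surface at z = 0. Lengths are in m, angles in degrees, forces in N, time in s.
With the tool pointing down it reaches from about 0.4 to 0.825 m from the base axis. Payload 7 kg.
Tool frame: the origin (TCP) lies at the very end of the fingers, on their centre line; the grasp point (between the pads) lies 19 mm behind it; x points along the fingers, y is the direction in which the jaws open and shut, and the axes are right-handed (so a half turn about x gives the same grasp; the last joint's range is limited). The gripper opens to 88 mm and grips with 3 to 60 N. Pads are 19 mm wide; open, the fingers measure 130 mm over their backs; the gripper's body (78 mm by 193 mm) begins 47 mm behind the grasp point.
Start: joints at [82.111, 20.546, 0.682, 0, -70.136, -16.507], TCP at [0.279, 0.615, 0.227] pointing down, gripper open.
Joint ranges: [-176.03, 176.03], [-82.01, 121.73], [-58.28, 71.71], [-173.87, 95.51], [-174.79, -0.11], [-173.66, 173.66]. Speed limits (degrees/s): [136.94, 136.94, 172.46, 180, 180, 180].

INTERFACE

Orientations are given as [roll, pitch, yaw] about the fixed x, y, z axes, in that order (R = Rz(yaw) Ry(pitch) Rx(roll)).
In Python, from plant import * gives the robot as it stands. The module is installed in compiled form; this text tells all that it offers.
- The arm moves only by the shell command python3 -m creep 'ROWS' [FORCE]. ROWS is a JSON object of lists of equal length, an entry for each row: "jaw": the closure, from -1 (fully open) to 1 (shut); "translation": the shift along the tool's x, y, z in m, a list of three; "roll": the turn about the tool's x in rad. A call has exactly 10 rows; each row shifts and turns the commanded pose from where the row before left it, along the tool's axes as they then stand; what a row does not reach is not made up. A row lasts 1/10 s, in which the tool goes at most 50 mm and 8.59 degrees, less where a joint would pass 70% of its speed; a pose out of reach is approached as far as the arm can. A call with a gripper value outside its range is refused whole. The fingers move at their own pace and stop on an object; FORCE is the grip in N (left out, the last holds). Time passes only in rows, so rows that do not move let the fingers close, or fill a call up. It gives the time, the measured TCP pose, the force and the opening at its end, in the units of the state.
- get_state(): the state, without advancing time (a new reading comes with each control period).
- capture(name): name is "scene" or "top" or "wrist"; returns a dict with "image" (420x560x3 uint8, red, green, blue), "fovy" (degrees; the focal length in pixels is half the picture's height over the tangent of half this angle, whatever the lens; pixels are square), "cx", "cy" (the principal point, pixels), "pose" (4x4, takes a point from camera to world coordinates); the wrist camera has in their place "tool_from_camera" (4x4, takes a point from camera to tool coordinates, whose origin is the TCP and whose axes are the tool frame's). Camera axes: x right, y up, looking along -z (the intrinsics and any distortion apply to the point x, -y, -z); pixel columns grow to the right and rows downward; lengths in m; the calibration is good to about 2 mm. A picture is of the moment at which its call begins: read the wrist's pose just before it. There is no depth.
- close_job(): hands the job in, once; it reports no verdict.
The state is a dict: "time_s": time; "joints": joint angles; "qd": joint speeds; "joint_torque": joint torques, N m; "tcp_pos": TCP position; "eef_rot": TCP orientation; "contact_force": force on the tool from outside, world axes, zero at the start; "moment": the same for the moment, N m; "gripper_width": finger opening in m.
Only numpy, scipy, OpenCV 4.12 (cv2) and the standard library are available. Lean on these libraries where they do the work, as an engineer would, in place of code of your own. Each camera call takes 0.05 s, during which the arm holds its last target.

TASK

The tow ball on the bench stand is to be checked for wear. First slide the small grey gauge head into its shoe on the stand, lens towards the ball, until it is fully home and the detents have snapped in; leave it there. Then pull the red latch fin on the coupler sideways towards the robot against its spring, lift the tongue off the ball by about 4 cm and finish while still holding it up there, steady; nothing else on the bench may be disturbed.

Things in the scene. Friction and masses are not known exactly. Their poses are not given: they have to be found in the camera images.
- stand: Fixed steel bench stand, base plate 64 x 335 x 10 mm, lying across the robot's front (yaw within 0.2 rad). Origin on the bench under the ball; plate from y = -145 to +190 mm. x: away from the robot; y: to the left, from the blue pivot bracket (y = -120 mm, 80 mm high) past the ball (y = 0) to the aluminium shoe (y = 65 to 186 mm); z up.
- ball (a point): Centre of the 25 mm steel ball, 55 mm above the bench, axes as the stand. Under the ball is a groove into which the latch's pawl reaches from the robot side.
- shoe_seat (a point): Where the middle of the gauge foot's underside must lie; axes as stand. On the shoe floor, 14 mm above the bench, 91 mm from the ball along stand +y. Channel 33 mm wide; two lips 24 mm apart overhang the foot (6.5 to 9.5 mm above the floor), so it can only slide in along stand -y. Channel: from end stop at y = -20 (11.5 mm high) to y = +22 mm. 64 mm wide over the detent caps.
- shoe_apron (a point): Point on the shoe's open apron, 50 mm from shoe_seat along stand +y, same floor height (14 mm), axes as stand. No lips: set the foot down here, then slide it 50 mm along stand -y. The 8 mm high side walls form a funnel, about 36 mm wide 30 mm from the seat, 47 mm wide at its open end 72 mm from the seat.
- detent_l (a joint): Sprung detent roller in the shoe's wall on the robot side, m. 0 = out (rest, or snapped into the foot's notch), about 0.0025 while the foot's side pushes it back. 2.4 N at rest, 800 N/m; sliding the foot past both takes about 6 to 10 N.
- detent_r (a joint): The same detent roller on the far wall.
- gauge: Loose optical gauge head, about 140 g: foot 30 x 40 x 5 mm (x, y, z), a notch in each long side; neck 18 mm wide to z = 12; grey body 34 x 40 mm, z = 12 to 62, yellow top; black lens ring on its -y face. Origin: middle of the underside; stands upright. Grip across x (34 mm), fingertips above z = 17 mm to pass over the shoe's lips. When seated its axes are the stand's.
- gauge_lens (a point): Centre of the lens face of the gauge: 20 mm along the gauge's -y, 41 mm above its underside.
- tongue (a joint): Hinge of the blue tongue stub (25 mm square tube) with the grey coupler, rad. 0 = level, coupler over the ball; grows as the coupler rises; falls by its own weight (about 0.45 kg in all). Hinge line parallel to stand x, 120 mm from the ball along stand -y, 62 mm above the bench. 0.33 rad lifts the coupler about 40 mm. Stop at 0.9.
- coupler: Blue tongue stub with the grey coupler head (44 x 56 mm, centred over the ball), one hinged piece that carries the latch. Origin on its hinge line: 120 mm from the ball along stand -y, 62 mm above the bench; axes as stand when down, turning with the tongue. The head is centred at its y = +120 mm; head top with latch slide 84 mm above the bench when down.
- latch (a joint): Travel of the latch slide along the stand's -x (towards the robot), m. 0 = spring holds the pawl under the ball, the tongue cannot be lifted. Free of the ball from about 0.006; stop at 0.016. Spring: 3.9 N at 0, 8 N at 0.012; springs back when let go. Moves up with the tongue.
- latch_fin: Red upright grip fin on the latch slide, 10 x 24 x 42 mm (across, along the tongue, up). Origin at its centre, 103 mm above the bench when down (at y = +120, z = +41 mm of coupler); top 21 mm higher. Axes as coupler. Pinch it across x from above (upper half free on both sides), pull along stand -x and lift by it; it swings about the tongue's hinge as the tongue rises.
- calliper: Bystander: steel calliper lying flat, 64 x 200 x 8 mm, origin under it.
- oil_can: Bystander: red oil can, 68 mm wide, 118 mm high, origin under it.
- spirit_bottle: Bystander: white bottle, 35 mm wide, 88 mm high, origin under it.

How it is judged:
By the outcome, as a careful person would: the job done as asked, in the order asked, and still so for the second after the job is handed in, while the arm keeps its last pose, push and grip.
It also fails if it takes over 51 s, if anything falls off the work surface, if the arm or the gripper's body presses on something with over 40 N, if the wrist force passes 120 N, or if a joint passes its speed limit or range.

## Working session

There is one attempt and no reset: what is moved stays moved. The work goes in short steps, Python scripts to look and compute and a shell command to move; the robot and the scene stay as the last step left them, time stands still between calls to the robot, and variables do not carry over. Pictures are saved under pics/ and viewed, and the job is handed in when it is done.

```bash
mkdir -p pics; python3 - <<'E'
from plant import *
import cv2,json
s=get_state();print(s)
for n in ["scene","top","wrist"]:
    c=capture(n);cv2.imwrite(f"pics/{n}0.png",c["image"][:,:,::-1])
    print(n,{k:(v if not hasattr(v,'tolist') else v.round(5).tolist()) for k,v in c.items() if k!="image"})
E
```

```text
{'time_s': 0.0, 'joints': array([ 8.21101995e+01,  2.05909097e+01,  6.33452120e-01, -2.06421105e-02,
       -7.01373739e+01, -1.65065702e+01]), 'qd': array([-0.08840063,  0.02218602, -0.06253388,  0.0163094 ,  0.07284385,
       -0.07332591]), 'joint_torque': array([-7.85475295e-04, -5.82718956e+01,  2.93055832e+01,  6.99716449e+00,
        6.88796034e-03, -1.61645589e-04]), 'tcp_pos': array([0.27862728, 0.61425635, 0.22562455]), 'eef_rot': array([  94.94360183,   89.90320283, -109.45979842]), 'contact_force': array([-0.11535527, -0.26392027,  0.66390329]), 'moment': array([ 0.03626288, -0.02618361, -0.00926682]), 'gripper_width': 0.08733898386997974}
scene {'fovy': 46.30134835404005, 'cx': 285.8539743106892, 'cy': 212.3444317887762, 'pose': [[-0.68072, 0.60093, -0.41894, 0.13959], [-0.73246, -0.54967, 0.4017, 0.48577], [0.01111, 0.5803, 0.81433, 0.86861], [0.0, 0.0, 0.0, 1.0]]}
top {'fovy': 54.13526743108073, 'cx': 279.76199471196844, 'cy': 208.6931932522558, 'pose': [[-0.0003, 0.99691, -0.07853, 0.45059], [-0.9995, -0.00279, -0.03165, 0.07143], [-0.03177, 0.07849, 0.99641, 1.01434], [0.0, 0.0, 0.0, 1.0]]}
wrist {'fovy': 66.99677640901258, 'cx': 281.3104890895805, 'cy': 207.10951759864275, 'tool_from_camera': [[-0.00057, 0.24797, -0.96877, -0.15685], [1.0, 0.00014, -0.00055, 0.00154], [-0.0, -0.96877, -0.24797, -0.06731], [0.0, 0.0, 0.0, 1.0]]}
```

View pics/top0.png

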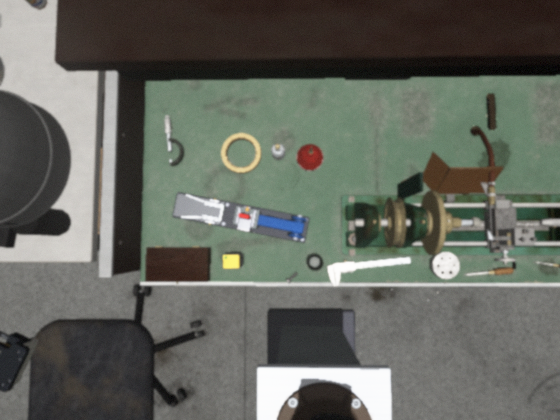

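View pics/scene0.png

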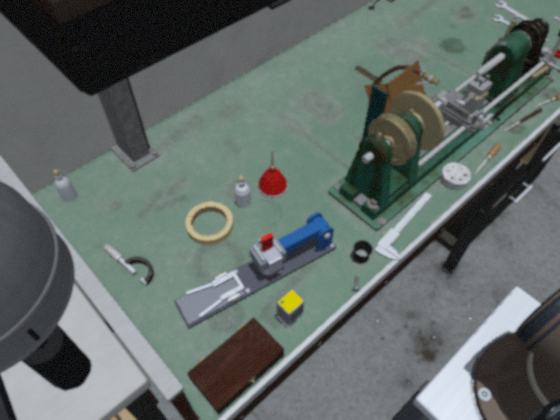

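View pics/wrist0.png

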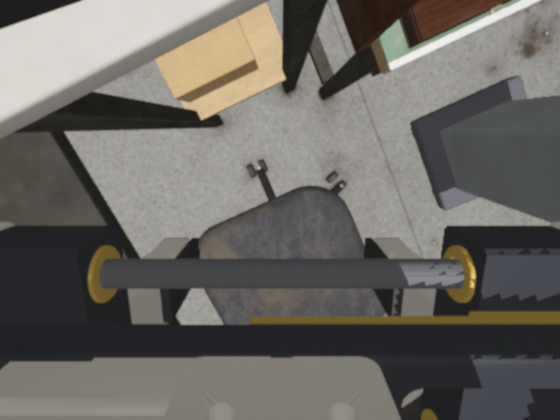

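```bash
python3 - <<'E'
import cv2
a=cv2.imread("pics/top0.png")[180:290,130:330];cv2.imwrite("pics/top0z.png",cv2.resize(a,None,fx=4,fy=4,interpolation=cv2.INTER_CUBIC))
a=cv2.imread("pics/scene0.png")[200:340,165:365];cv2.imwrite("pics/scene0z.png",cv2.resize(a,None,fx=4,fy=4,interpolation=cv2.INTER_CUBIC))
E
```

```text
(no output)
```

View pics/top0z.png

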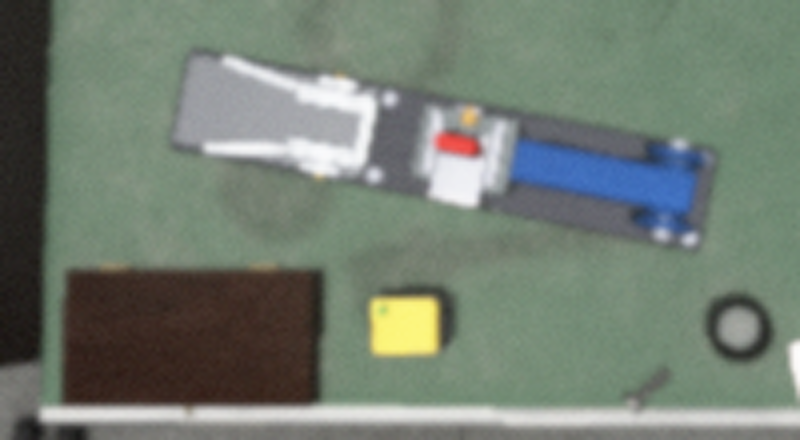

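View pics/scene0z.png

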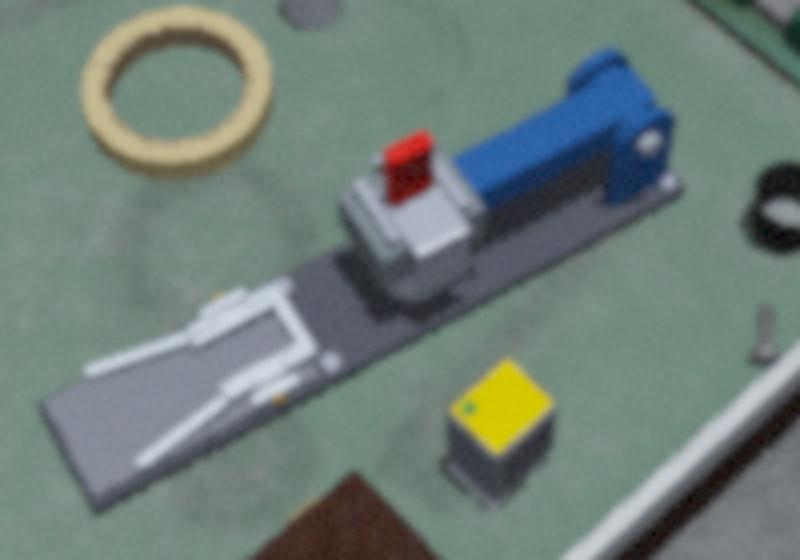

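```bash
cat > h.py <<'E'
import numpy as np, cv2, json
from scipy.optimize import least_squares
from scipy.spatial.transform import Rotation as R
def K(c): 
    f=210/np.tan(np.radians(c["fovy"])/2); return f,c["cx"],c["cy"]
def proj(c,P,T=None):
    T=c["pose"] if T is None else T
    f,cx,cy=K(c); p=(np.asarray(P)-T[:3,3])@T[:3,:3]
    return np.stack([cx+f*p[:,0]/-p[:,2],cy-f*p[:,1]/-p[:,2]],1)
def wristT(s,c):
    M=np.eye(4);M[:3,:3]=R.from_euler("xyz",s["eef_rot"],degrees=True).as_matrix();M[:3,3]=s["tcp_pos"];return M@c["tool_from_camera"]
def onz(c,uv,z,T=None):
    T=c["pose"] if T is None else T
    f,cx,cy=K(c);uv=np.atleast_2d(uv).astype(float)
    d=np.stack([(uv[:,0]-cx)/f,-(uv[:,1]-cy)/f,-np.ones(len(uv))],1)@T[:3,:3].T
    t=(z-T[2,3])/d[:,2]; return T[:3,3]+d*t[:,None]
def place(p,L): # p=x,y,yaw
    c,s=np.cos(p[2]),np.sin(p[2]);L=np.asarray(L,float)
    return np.stack([p[0]+c*L[:,0]-s*L[:,1],p[1]+s*L[:,0]+c*L[:,1],L[:,2]],1)
def fit(obs,p0):
    # obs: list of (cam,T,L,uv)
    def r(p): return np.concatenate([(proj(c,place(p,L),T)-np.asarray(uv)).ravel() for c,T,L,uv in obs])
    q=least_squares(r,p0,loss="soft_l1");return q.x,r(q.x).reshape(-1,2).round(1)
E
python3 - <<'E'
from plant import *
from h import *
t=capture("top");s=capture("scene")
zt=lambda a:np.array(a)/4+[130,180]-0.4
zs=lambda a:np.array(a)/4+[165,200]-0.4
PL=[[.032,.19,.01],[-.032,.19,.01],[.032,-.145,.01],[-.032,-.145,.01]]
ut=zt([(190,50),(172,148),(717,150),(700,246)])
us=zs([(42,405),(97,511),(682,185)])
SL=[PL[0],PL[1],PL[3]]
print(onz(t,ut,.01).round(4).tolist());print(onz(s,us,.01).round(4).tolist())
SL=[[.032,.19,.01],[-.032,.19,.01],[-.032,-.145,.01]]
for o in ([(t,None,PL,ut)],[(s,None,SL,us)],[(t,None,PL,ut),(s,None,SL,us)]):
    print(fit(o,[.5,.2,0]))
GL=[[.017,.02,.062],[.017,-.02,.062],[-.017,-.02,.062],[-.017,.02,.062]]
gt=zt([(372,296),(440,297),(440,355),(371,354)])
gs=zs([(449,408),(505,358),(554,405),(499,457)])
print(onz(t,gt,.062).round(4).tolist());print(onz(s,gs,.062).round(4).tolist())
E
```

```text
[[0.5717, 0.3581, 0.01], [0.5109, 0.3681, 0.01], [0.5089, 0.0322, 0.01], [0.4505, 0.0429, 0.01]]
[[0.5721, 0.3577, 0.01], [0.5116, 0.3701, 0.01], [0.4514, 0.0451, 0.01]]
(array([ 0.50625605,  0.17835751, -0.1874344 ]), array([[-0.4, -0.5],
       [-1.2,  0.3],
       [ 0.9, -0.7],
       [ 0.4,  1.1]]))
(array([ 0.50780517,  0.17805975, -0.18310558]), array([[-1.1, -0.2],
       [-0.1,  0.5],
       [ 1.8, -0.6]]))
(array([ 0.50694976,  0.17811632, -0.18586209]), array([[-0.3, -0.7],
       [-1.1,  0.1],
       [ 1. , -1.1],
       [ 0.6,  0.7],
       [-1. , -0.1],
       [ 0. ,  0.6],
       [ 2.2, -0.2]]))
[[0.4217, 0.2342, 0.062], [0.4211, 0.1947, 0.062], [0.3879, 0.1944, 0.062], [0.3884, 0.2344, 0.062]]
[[0.4221, 0.2329, 0.062], [0.4231, 0.1976, 0.062], [0.3914, 0.1974, 0.062], [0.3899, 0.2325, 0.062]]
```

```bash
python3 - <<'E'
from plant import *
from h import *
t=capture("top");s=capture("scene");st=get_state()
P=[[.279,.615,.227],[.279,.615,.4],[0,0,0],[0,0,.4],[.3,.6,0]]
print(proj(t,P).round(),proj(s,P).round())
M=R.from_euler("xyz",st["eef_rot"],degrees=True).as_matrix();print(M.round(3))
# dark box corners top z=0 / 0.04
zt=lambda a:np.array(a)/4+[130,180]-0.4
for z in(0,.03,.06):print(z,onz(t,zt([(66,270),(320,268),(318,402)]),z).round(3).tolist(), onz(s,[(255,320),(283,350),(190,376)],z).round(3).tolist())
# left-hand furniture edges
for z in (0,.1,.2): print(z,onz(t,[(118,75),(118,270),(145,80),(145,280),(100,180),(70,150),(70,225)],z).round(3).tolist())
w=capture("wrist");T=wristT(st,w);print(onz(w,[(380,10),(520,10),(410,120)],0,T).round(3).tolist())
E
python3 - <<'E'
import cv2
a=cv2.imread("pics/scene0.png")[150:420,0:300];cv2.imwrite("pics/scene0y.png",cv2.resize(a,None,fx=2.2,fy=2.2,interpolation=cv2.INTER_CUBIC))
E
```

```text
[[ 10. 331.]
 [-70. 356.]
 [324. 432.]
 [345. 564.]
 [ 79. 302.]] [[103. 546.]
 [ 39. 540.]
 [543. 399.]
 [708. 297.]
 [149. 529.]]
[[-0.    -0.413 -0.911]
 [-0.    -0.911  0.413]
 [-1.     0.    -0.   ]]
0 [[0.436, 0.436, 0.0], [0.437, 0.277, 0.0], [0.355, 0.277, 0.0]] [[0.444, 0.269, 0.0], [0.366, 0.269, 0.0], [0.442, 0.421, 0.0]]
0.03 [[0.436, 0.425, 0.03], [0.437, 0.271, 0.03], [0.358, 0.271, 0.03]] [[0.433, 0.276, 0.03], [0.358, 0.277, 0.03], [0.432, 0.423, 0.03]]
0.06 [[0.437, 0.414, 0.06], [0.438, 0.265, 0.06], [0.361, 0.265, 0.06]] [[0.423, 0.284, 0.06], [0.35, 0.284, 0.06], [0.421, 0.425, 0.06]]
0 [[0.877, 0.52, 0.0], [0.379, 0.505, 0.0], [0.863, 0.45, 0.0], [0.355, 0.437, 0.0], [0.605, 0.558, 0.0], [0.682, 0.638, 0.0], [0.491, 0.63, 0.0]]
0.1 [[0.835, 0.476, 0.1], [0.386, 0.462, 0.1], [0.822, 0.412, 0.1], [0.364, 0.401, 0.1], [0.589, 0.51, 0.1], [0.659, 0.582, 0.1], [0.487, 0.575, 0.1]]
0.2 [[0.793, 0.432, 0.2], [0.393, 0.419, 0.2], [0.782, 0.375, 0.2], [0.374, 0.365, 0.2], [0.574, 0.462, 0.2], [0.636, 0.526, 0.2], [0.483, 0.52, 0.2]]
[[0.405, 0.438, 0.0], [0.343, 0.301, 0.0], [0.283, 0.446, 0.0]]
```

View pics/scene0y.png

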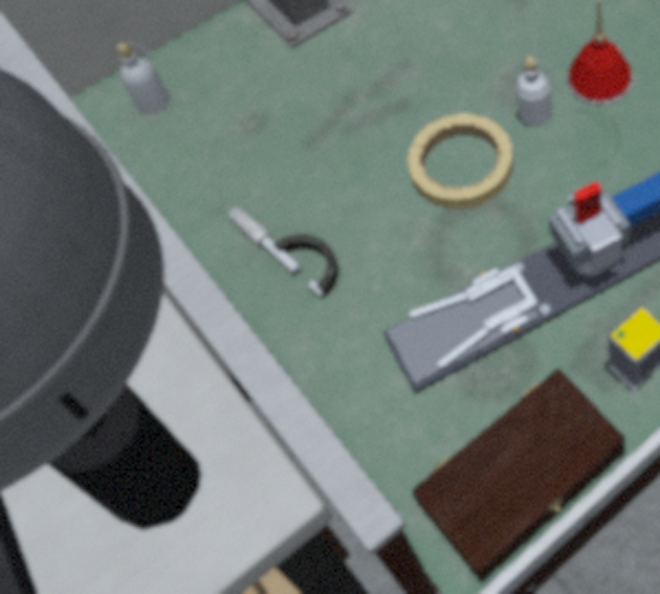

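```bash
python3 -m creep '{"jaw":[-1,-1,-1,-1,-1,-1,-1,-1,-1,-1],"translation":[[0,0.0345,-0.031],[0,0.0345,-0.031],[0,0.0345,-0.031],[0,0.0345,-0.031],[0,0.0345,-0.031],[0,0.0345,-0.031],[0,0.0345,-0.031],[0,0.0345,-0.031],[0,0.0345,-0.031],[0,0,0]],"roll":[0,0,0,0,0,0,0,0,0,0]}' && python3 -m creep '{"jaw":[-1,-1,-1,-1,-1,-1,-1,-1,-1,-1],"translation":[[0,0,0],[0,0,0],[0,0,0],[0,0,0],[0,0,0],[0,0,0],[0,0,0],[0,0,0],[0,0,0],[0,0,0]],"roll":[0.143,0.143,0.143,0.143,0.143,0.143,0.143,0.143,0,0]}'
python3 - <<'E'
from plant import *
from h import *
s=get_state();w=capture("wrist");cv2.imwrite("pics/w1.png",w["image"][:,:,::-1]);print(s["time_s"],s["tcp_pos"],s["eef_rot"],s["joints"])
M=R.from_euler("xyz",s["eef_rot"],degrees=True).as_matrix();print(M.round(3))
E
```

```text
time_s: 1.4
tcp_pos: [0.405, 0.2125, 0.227]
eef_rot: [-110.1, 90.0, 45.2]
contact_force: [0.2, 0.5, -0.3]
gripper_width: 0.0873
time_s: 2.4
tcp_pos: [0.4047, 0.2169, 0.2267]
eef_rot: [-42.5, 90.0, 47.8]
contact_force: [-0.2, 0.6, 0.1]
gripper_width: 0.0876
2.4 [0.40465591 0.21692831 0.22666917] [-42.49297246  89.98285973  47.81871162] [ 5.28884389e+01 -3.08770783e-01 -2.52760962e+01  1.67102097e-03
 -6.50156014e+01 -5.25774604e+01]
[[ 0.    -1.    -0.005]
 [ 0.    -0.005  1.   ]
 [-1.    -0.     0.   ]]
```

View pics/w1.png

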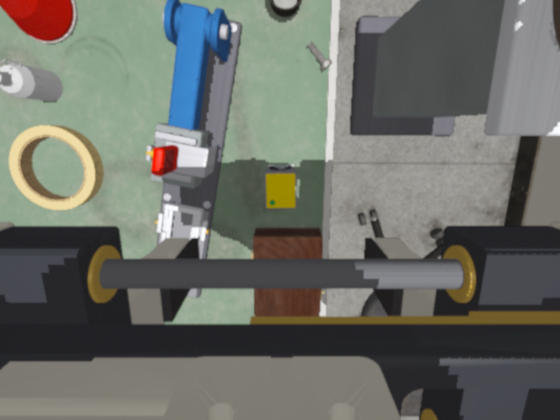

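```bash
python3 - <<'E'
import cv2
a=cv2.imread("pics/w1.png")[140:230,225:345];cv2.imwrite("pics/w1z.png",cv2.resize(a,None,fx=6,fy=6,interpolation=cv2.INTER_CUBIC))
a=cv2.imread("pics/w1.png")[100:230,130:250];cv2.imwrite("pics/w1y.png",cv2.resize(a,None,fx=4.5,fy=4.5,interpolation=cv2.INTER_CUBIC))
E
```

```text
(no output)
```

View pics/w1z.png

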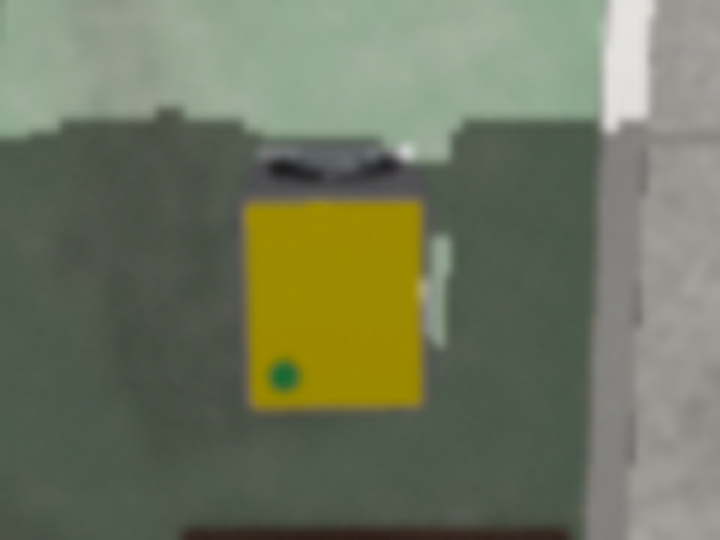

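View pics/w1y.png

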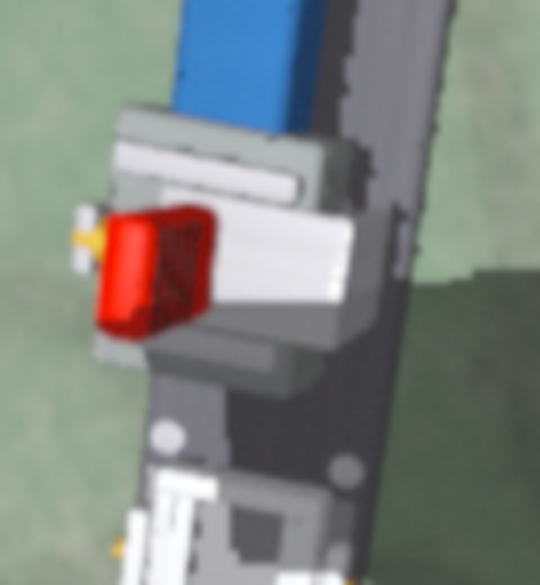

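```bash
python3 - <<'E'
from plant import *
from h import *
s=get_state();w=capture("wrist");T=wristT(s,w);t=capture("top");sc=capture("scene")
uv=np.array([(250,409),(245,202),(424,201),(424,408)])/6+[225,140]-.4
GL=[[.017,.02,.062],[.017,-.02,.062],[-.017,-.02,.062],[-.017,.02,.062]]
zt=lambda a:np.array(a)/4+[130,180]-0.4
zs=lambda a:np.array(a)/4+[165,200]-0.4
gt=zt([(372,296),(440,297),(440,355),(371,354)])
gs=zs([(449,408),(505,358),(554,405),(499,457)])
for o in ([(w,T,GL,uv)],[(t,None,GL,gt)],[(sc,None,GL,gs)]): print(fit(o,[.4,.2,0]))
# fin top (z=.124) centre in wrist: red top
f=np.array([(115,215),(155,210),(145,335),(100,330)])/4.5+[130,100]-.4
print(onz(w,f,.124,T).round(4).tolist(),onz(w,f,.124,T).mean(0))
ft=zt([(440,134),(478,139),(478,154),(438,151)]);print(onz(t,ft,.12).round(4).tolist())
# shoe apron etc from plate corner
E
```

```text
(array([0.40558971, 0.21372231, 0.01814805]), array([[-1.7,  2.2],
       [-1.9, -1.3],
       [ 1.7, -1.6],
       [ 1.8,  1.9]]))
(array([ 0.40477535,  0.21440787, -0.00751547]), array([[-0. , -0.1],
       [ 0.2, -0.2],
       [-0.1,  0.1],
       [-0.1,  0.2]]))
(array([0.4066512 , 0.21496012, 0.02859638]), array([[-1.4,  0.5],
       [ 0.5, -1.1],
       [ 1.6, -0.6],
       [-0.5,  1. ]]))
[[0.5066, 0.1659, 0.124], [0.4994, 0.165, 0.124], [0.5032, 0.1874, 0.124], [0.5113, 0.1866, 0.124]] [0.50513643 0.17621036 0.124     ]
[[0.5116, 0.1878, 0.12], [0.5089, 0.1669, 0.12], [0.5006, 0.1669, 0.12], [0.5023, 0.1888, 0.12]]
```

```bash
python3 -m creep '{"jaw":[-0.3,-0.3,-0.3,-0.3,-0.3,-0.3,-0.3,-0.3,-0.3,-0.3],"translation":[[0,-0.001,-0.003],[0.02,0,0],[0.02,0,0],[0.02,0,0],[0.02,0,0],[0.02,0,0],[0.02,0,0],[0,0,0],[0,0,0],[0,0,0]],"roll":[0,0,0,0,0,0,0,0,0,0]}'
python3 - <<'E'
from plant import *
from h import *
s=get_state();w=capture("wrist");cv2.imwrite("pics/w2.png",w["image"][:,:,::-1]);print(s["time_s"],s["tcp_pos"],s["gripper_width"])
E
```

```text
time_s: 3.6
tcp_pos: [0.4063, 0.2142, 0.1076]
eef_rot: [-49.0, 89.9, 41.1]
contact_force: [0.1, -0.8, -0.1]
gripper_width: 0.0568
3.6 [0.40626556 0.21420397 0.10762949] 0.056824719483011536
```

View pics/w2.png

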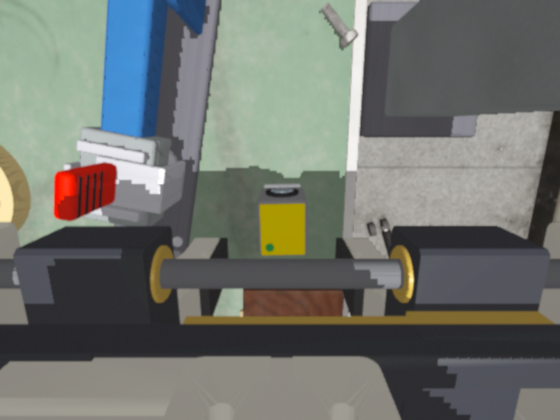

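```bash
python3 -m creep '{"jaw":[-0.19,-0.19,-0.19,-0.19,-0.19,-0.19,-0.19,-0.19,-0.19,-0.19],"translation":[[0,0,0.004],[0,0,0],[0.01,0,0],[0.01,0,0],[0.01,0,0],[0.01,0,0],[0,0,0],[0,0,0],[0,0,0],[0,0,0]],"roll":[-0.131,-0.131,0,0,0,0,0,0,0,0]}'
python3 - <<'E'
from plant import *
from h import *
s=get_state();w=capture("wrist");cv2.imwrite("pics/w3.png",w["image"][:,:,::-1]);print(s["time_s"],s["tcp_pos"],s["gripper_width"])
M=R.from_euler("xyz",s["eef_rot"],degrees=True).as_matrix();print(M.round(3))
E
```

```text
time_s: 4.65
tcp_pos: [0.4059, 0.218, 0.0669]
eef_rot: [-55.9, 90.0, 49.2]
contact_force: [0.1, -0.2, -0.4]
gripper_width: 0.052
4.65 [0.40586654 0.21795762 0.0669123 ] 0.05197443325637038
[[ 0.    -0.966 -0.26 ]
 [ 0.001 -0.26   0.966]
 [-1.    -0.001  0.   ]]
```

View pics/w3.png

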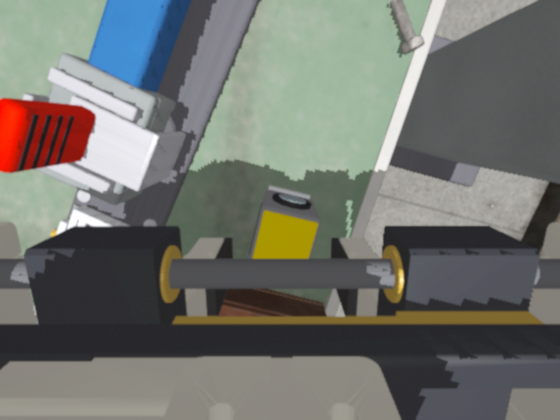

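```bash
python3 -m creep '{"jaw":[-0.19,-0.19,-0.19,-0.19,-0.19,-0.19,1,1,1,1],"translation":[[0.01,0,0],[0.01,0,0],[0.01,0,0],[0.01,0,0],[0.004,0,0],[0,0,0],[0,0,0],[0,0,0],[0,0,0],[0,0,0]],"roll":[0,0,0,0,0,0,0,0,0,0]}' 45
python3 - <<'E'
from plant import *
from h import *
s=get_state();w=capture("wrist");cv2.imwrite("pics/w4.png",w["image"][:,:,::-1]);print(s["time_s"],s["tcp_pos"],s["gripper_width"],s["contact_force"])
E
```

```text
time_s: 5.7
tcp_pos: [0.4058, 0.2179, 0.0229]
eef_rot: [-52.8, 90.0, 52.3]
contact_force: [-0.3, 0.4, 0.9]
gripper_width: 0.038
5.7 [0.4058069  0.21790301 0.02288521] 0.03802440585750899 [-0.29998216  0.41832037  0.85821297]
```

View pics/w4.png

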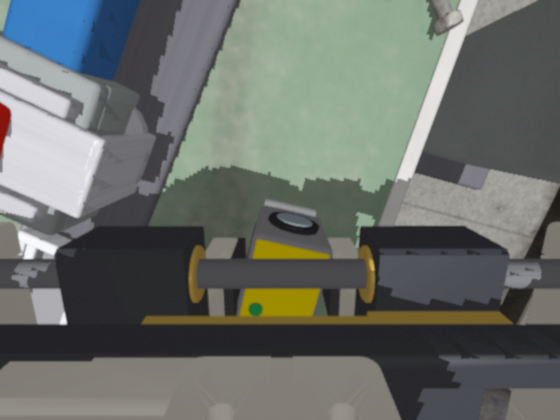

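Fingers are at 38 mm and still closing, and the gauge is turning into line; one more wait.

```bash
python3 -m creep '{"jaw":[1,1,1,1,1,1,1,1,1,1],"translation":[[0,0,0],[0,0,0],[0,0,0],[0,0,0],[0,0,0],[0,0,0],[0,0,0],[0,0,0],[0,0,0],[0,0,0]],"roll":[0,0,0,0,0,0,0,0,0,0]}' 45
python3 - <<'E'
from plant import *
from h import *
s=get_state();w=capture("wrist");cv2.imwrite("pics/w5.png",w["image"][:,:,::-1]);print(s["time_s"],s["tcp_pos"],s["gripper_width"],s["contact_force"])
E
```

```text
time_s: 6.75
tcp_pos: [0.4058, 0.2179, 0.0229]
eef_rot: [-63.1, 90.0, 42.0]
contact_force: [-1.0, 1.0, 5.1]
gripper_width: 0.0383
6.75 [0.40584362 0.21790703 0.02285202] 0.038299758146678076 [-0.95772101  1.03606056  5.09616092]
```

View pics/w5.png

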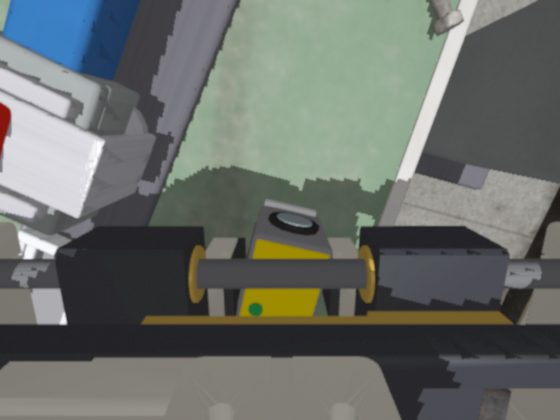

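```bash
python3 -m creep '{"jaw":[1,1,1,1,1,1,1,-0.1,-0.1,-0.1],"translation":[[-0.003,0,0],[0,0,0],[0,0,0],[0,0,0],[0,0,0],[0.003,0,0],[0,0,0],[0,0,0],[0,0,0],[0,0,0]],"roll":[0,-0.09,-0.09,-0.09,-0.08,0,0,0,0,0]}' 45
python3 - <<'E'
from plant import *
from h import *
s=get_state();w=capture("wrist");cv2.imwrite("pics/w6.png",w["image"][:,:,::-1]);print(s["time_s"],s["tcp_pos"],s["gripper_width"],s["contact_force"])
M=R.from_euler("xyz",s["eef_rot"],degrees=True).as_matrix();print(M.round(3))
E
```

```text
time_s: 7.8
tcp_pos: [0.4056, 0.2176, 0.0224]
eef_rot: [101.6, 90.0, -133.4]
contact_force: [-0.0, 0.1, -0.4]
gripper_width: 0.0475
7.8 [0.40556825 0.21757773 0.02240337] 0.04754642343209575 [-0.02941754  0.12972656 -0.37077191]
[[-0.    -0.819 -0.574]
 [-0.    -0.574  0.819]
 [-1.     0.    -0.   ]]
```

View pics/w6.png

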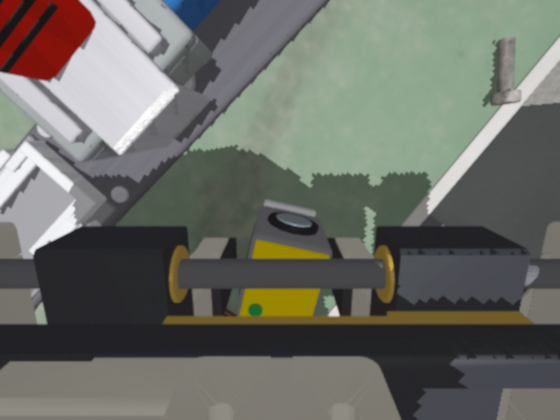

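```bash
python3 -m creep '{"jaw":[-0.1,-0.1,-0.1,-0.1,1,1,1,1,1,1],"translation":[[0,0,0],[0,0,0],[0,0,0],[0,0,0],[0,0,0],[0,0,0],[0,0,0],[0,0,0],[0,0,0],[0,0,0]],"roll":[0.11,0.11,0,0,0,0,0,0,0,0]}' 45
python3 - <<'E'
from plant import *
from h import *
s=get_state();w=capture("wrist");cv2.imwrite("pics/w7.png",w["image"][:,:,::-1]);print(s["time_s"],s["tcp_pos"],s["gripper_width"],s["contact_force"])
M=R.from_euler("xyz",s["eef_rot"],degrees=True).as_matrix();print(M.round(3))
E
```

```text
time_s: 8.85
tcp_pos: [0.4057, 0.2177, 0.0226]
eef_rot: [-84.2, 90.0, 28.4]
contact_force: [-0.0, 0.5, -0.1]
gripper_width: 0.0341
8.85 [0.40565286 0.21771839 0.02255764] 0.0340557794008333 [-0.01055302  0.49780432 -0.13487965]
[[ 0.    -0.924 -0.383]
 [ 0.    -0.383  0.924]
 [-1.    -0.     0.   ]]
```

View pics/w7.png

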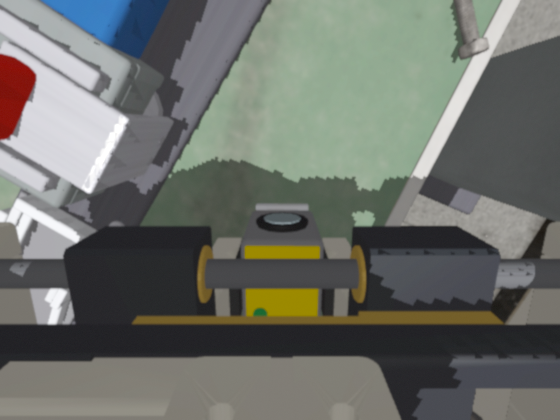

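```bash
python3 -m creep '{"jaw":[1,1,1,1,1,1,1,1,1,1],"translation":[[-0.01,0,0],[-0.02,0,0],[-0.03,0,0],[-0.03,0,0],[0,0,0],[0,0,0],[0,0,0],[0,0,0],[0,0,0],[0,0,0]],"roll":[0,0,0,0,0.116,0.116,0.116,0.116,0.116,0]}' 45
python3 - <<'E'
from plant import *
from h import *
s=get_state();print(s["time_s"],s["tcp_pos"],s["gripper_width"],s["contact_force"])
M=R.from_euler("xyz",s["eef_rot"],degrees=True).as_matrix();print(M.round(3))
d=np.array([.533,.3166,.11])-s["tcp_pos"];print("tool delta",(d@M).round(4))
w=capture("wrist");cv2.imwrite("pics/w8.png",w["image"][:,:,::-1])
t=capture("top");cv2.imwrite("pics/t8.png",t["image"][:,:,::-1])
E
```

```text
time_s: 9.9
tcp_pos: [0.4056, 0.2176, 0.1131]
eef_rot: [-15.2, 90.0, 64.0]
contact_force: [0.5, -1.0, -1.5]
gripper_width: 0.0336
9.9 [0.40555169 0.2175883  0.11313708] 0.03355480056521966 [ 0.54669348 -0.97611085 -1.51210888]
[[ 0.    -0.982  0.188]
 [ 0.     0.188  0.982]
 [-1.    -0.     0.   ]]
tool delta [ 0.0032 -0.1066  0.1212]
```

View pics/w8.png

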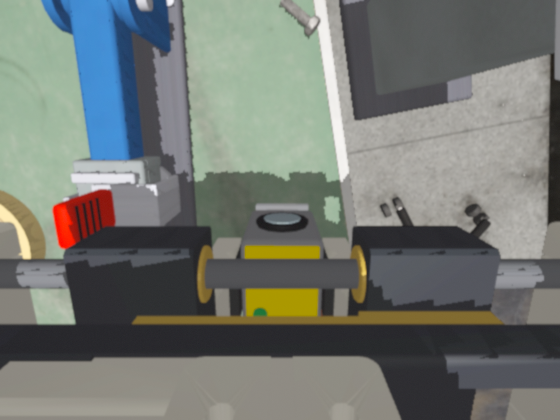

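```bash
python3 -m creep '{"jaw":[1,1,1,1,1,1,1,1,1,1],"translation":[[0,-0.0213,0.025],[0,-0.0213,0.025],[0,-0.0213,0.025],[0,-0.0213,0.025],[0,-0.0213,0.025],[0.02,0,0],[0.02,0,0],[0,0,0],[0,0,0],[0,0,0]],"roll":[0,0,0,0,0,0,0,0,0,0]}' 45
python3 - <<'E'
from plant import *
from h import *
s=get_state();print(s["time_s"],s["tcp_pos"],s["gripper_width"],s["contact_force"])
w=capture("wrist");cv2.imwrite("pics/w9.png",w["image"][:,:,::-1])
t=capture("top");a=t["image"][170:270,130:330,::-1];cv2.imwrite("pics/t9.png",cv2.resize(a,None,fx=4,fy=4,interpolation=cv2.INTER_CUBIC))
t=capture("scene");a=t["image"][200:340,165:365,::-1];cv2.imwrite("pics/s9.png",cv2.resize(a,None,fx=4,fy=4,interpolation=cv2.INTER_CUBIC))
E
```

```text
time_s: 11.0
tcp_pos: [0.5341, 0.3212, 0.0739]
eef_rot: [-42.9, 89.9, 36.4]
contact_force: [0.2, 0.1, -0.9]
gripper_width: 0.034
11.0 [0.53407089 0.32115515 0.07386825] 0.03404007906311586 [ 0.24544359  0.09431987 -0.85373723]
```

View pics/w9.png

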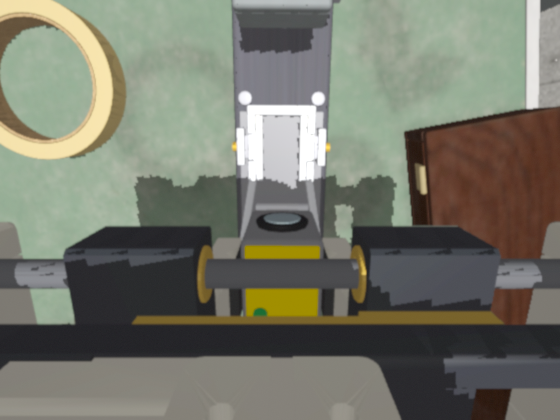

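View pics/t9.png

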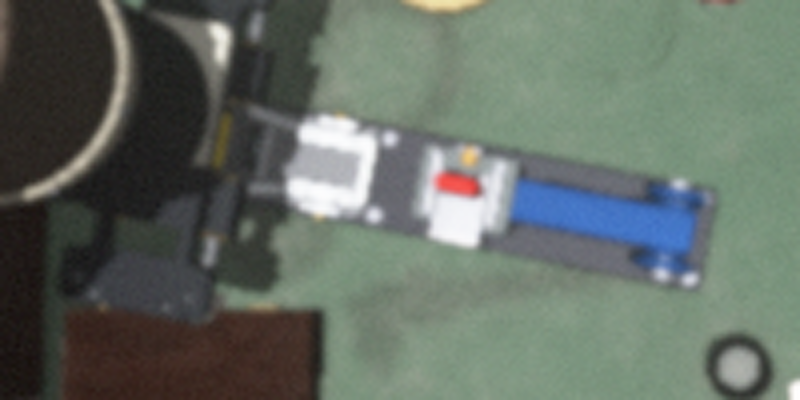

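View pics/s9.png

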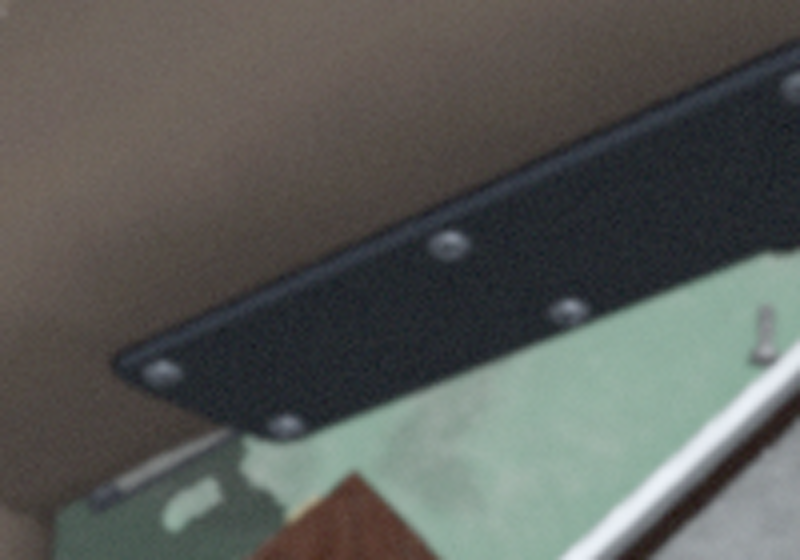

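```bash
python3 - <<'E'
import cv2
a=cv2.imread("pics/w9.png")[60:260,200:360];cv2.imwrite("pics/w9z.png",cv2.resize(a,None,fx=4,fy=3,interpolation=cv2.INTER_CUBIC))
E
```

```text
(no output)
```

View pics/w9z.png

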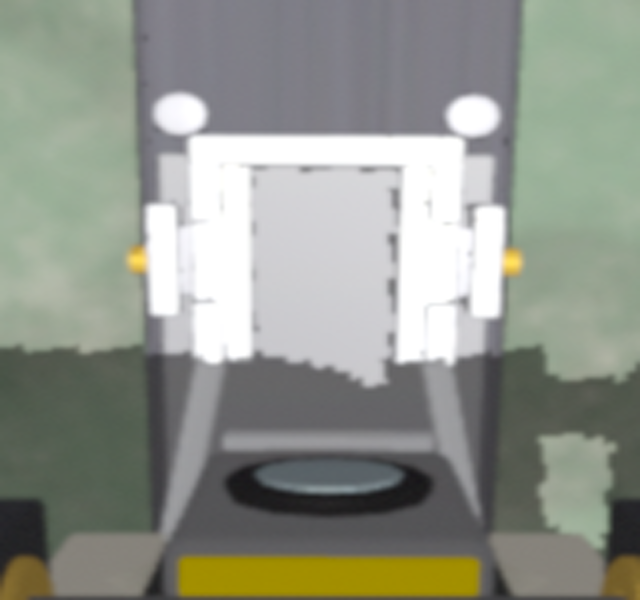

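```bash
python3 -m creep '{"jaw":[1,1,1,1,1,1,1,1,1,1],"translation":[[0.01,-0.0005,0],[0.01,0,0],[0.008,0,0],[0.004,0,0],[0.003,0,0],[0.0015,0,0],[0,0,0],[0,0,0],[0,0,0],[0,0,0]],"roll":[0,0,0,0,0,0,0,0,0,0]}' 50
python3 - <<'E'
from plant import *
from h import *
s=get_state();print(s["time_s"],s["tcp_pos"],s["gripper_width"],s["contact_force"],s["moment"])
E
```

```text
time_s: 12.15
tcp_pos: [0.5339, 0.3204, 0.0366]
eef_rot: [-179.9, 90.0, -100.6]
contact_force: [-3.1, -2.0, 5.5]
gripper_width: 0.034
12.15 [0.53391864 0.32040729 0.03660319] 0.033964099143068915 [-3.09742062 -1.99673956  5.48432815] [-0.54290117  1.12968468  0.03020674]
```

```bash
python3 -m creep '{"jaw":[1,1,1,1,1,1,1,1,1,1],"translation":[[-0.0008,0,0],[0,0,0],[0,0,0],[0,0,-0.002],[0,0,-0.002],[0,0,-0.002],[0,0,-0.002],[0,0,0],[0,0,0],[0,0,0]],"roll":[0,0,0,0,0,0,0,0,0,0]}' 50
python3 - <<'E'
from plant import *
from h import *
s=get_state();print(s["time_s"],s["tcp_pos"],s["gripper_width"],s["contact_force"],s["moment"])
w=capture("wrist");a=w["image"][:,:,::-1];cv2.imwrite("pics/w10.png",a)
E
```

```text
time_s: 13.15
tcp_pos: [0.5326, 0.3128, 0.0369]
eef_rot: [-39.5, 90.0, 39.8]
contact_force: [0.4, -0.4, -1.5]
gripper_width: 0.0335
13.15 [0.53258681 0.31280239 0.03689404] 0.03352288820156385 [ 0.44996968 -0.36363166 -1.47510331] [ 0.05490616 -0.10056888 -0.01683638]
```

View pics/w10.png

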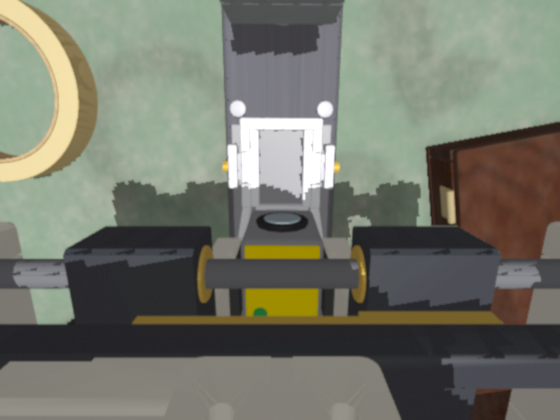

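```bash
python3 -m creep '{"jaw":[1,1,1,1,1,1,1,1,1,1],"translation":[[0,0,-0.004],[0,0,-0.004],[0,0,-0.004],[0,0,-0.004],[0,0,-0.004],[0,0,-0.004],[0,0,-0.003],[0,0,0],[0,0,0],[0,0,0]],"roll":[0,0,0,0,0,0,0,0,0,0]}' 50
python3 - <<'E'
from plant import *
from h import *
s=get_state();print(s["time_s"],s["tcp_pos"],s["gripper_width"],s["contact_force"],s["moment"])
w=capture("wrist");a=w["image"][:,:,::-1][60:260,200:360];cv2.imwrite("pics/w11.png",cv2.resize(a,None,fx=4,fy=3,interpolation=cv2.INTER_CUBIC))
E
```

```text
time_s: 14.2
tcp_pos: [0.5276, 0.286, 0.0369]
eef_rot: [-176.6, 90.0, -97.3]
contact_force: [0.8, 0.1, 1.6]
gripper_width: 0.0335
14.2 [0.52757432 0.28598481 0.0369389 ] 0.03349660991790118 [0.81715444 0.13369604 1.60167327] [ 0.21323045 -0.37572532 -0.0266758 ]
```

View pics/w11.png

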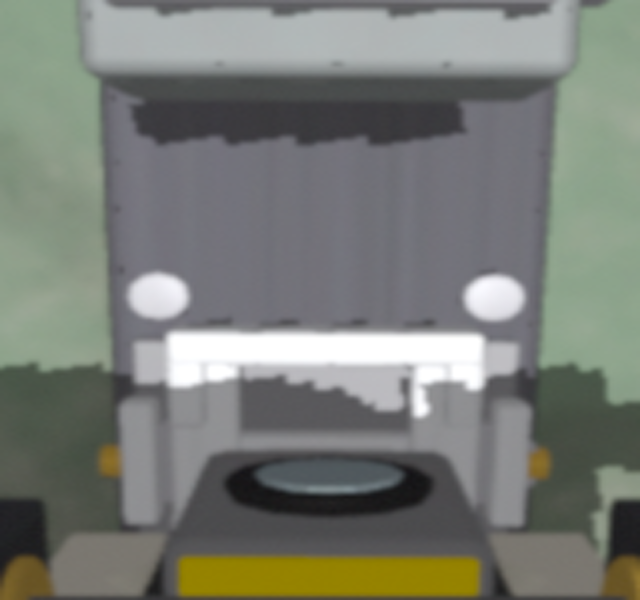

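```bash
python3 -m creep '{"jaw":[1,1,1,1,1,1,1,1,1,1],"translation":[[0,0,-0.002],[0,0,-0.002],[0,0,-0.002],[0,0,-0.002],[0,0,-0.001],[0,0,-0.001],[0,0,-0.001],[0,0,-0.001],[0,0,0],[0,0,0]],"roll":[0,0,0,0,0,0,0,0,0,0]}' 50
python3 - <<'E'
from plant import *
from h import *
s=get_state();print(s["time_s"],s["tcp_pos"],s["gripper_width"],s["contact_force"],s["moment"])
w=capture("wrist");a=w["image"][:,:,::-1][60:260,200:360];cv2.imwrite("pics/w12.png",cv2.resize(a,None,fx=4,fy=3,interpolation=cv2.INTER_CUBIC))
E
```

```text
time_s: 15.25
tcp_pos: [0.525, 0.2738, 0.0367]
eef_rot: [155.2, 89.9, -125.5]
contact_force: [1.5, -3.7, -0.2]
gripper_width: 0.0339
15.25 [0.52502877 0.27376387 0.03667072] 0.033856099714270525 [ 1.52843604 -3.69059843 -0.1866513 ] [-1.47254122 -0.70025752  0.08196765]
```

View pics/w12.png

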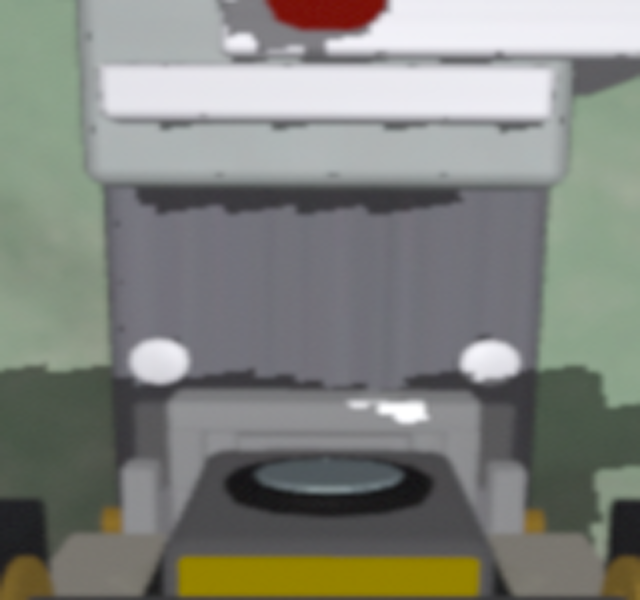

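```bash
python3 -m creep '{"jaw":[1,1,1,1,1,1,1,1,1,1],"translation":[[0,0,-0.001],[0,0,-0.001],[0,0,0],[0,0,0],[0,0,0],[0,0,0],[0,0,0],[0,0,0],[0,0,0],[0,0,0]],"roll":[0,0,0,0,0,0,0,0,0,0]}' 50
python3 - <<'E'
from plant import *
from h import *
s=get_state();print(s["time_s"],s["tcp_pos"],s["gripper_width"],s["contact_force"],s["moment"])
w=capture("wrist");a=w["image"][:,:,::-1][60:260,200:360];cv2.imwrite("pics/w13.png",cv2.resize(a,None,fx=4,fy=3,interpolation=cv2.INTER_CUBIC))
E
```

```text
time_s: 16.3
tcp_pos: [0.5249, 0.2725, 0.0369]
eef_rot: [-17.4, 90.0, 61.9]
contact_force: [0.8, 0.1, -1.0]
gripper_width: 0.0337
16.3 [0.52492535 0.27251934 0.03688431] 0.03367929974196899 [ 0.77744364  0.10265468 -0.97399498] [ 0.06465254 -0.12138972 -0.06983462]
```

View pics/w13.png

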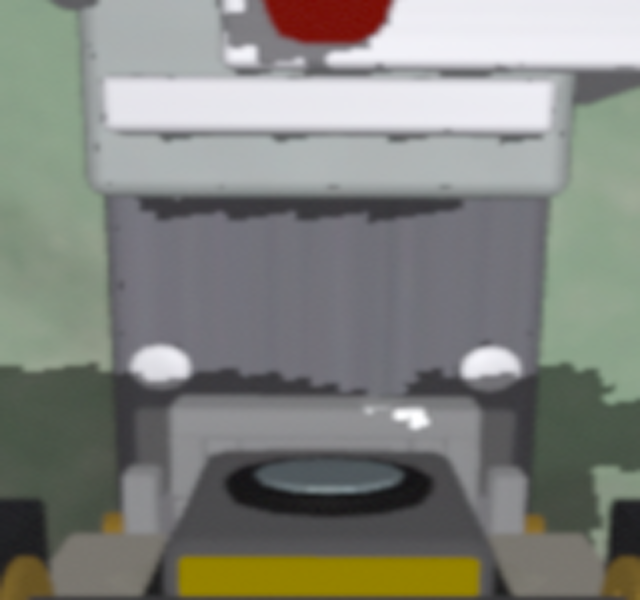

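```bash
python3 -m creep '{"jaw":[1,1,1,1,1,1,1,1,1,1],"translation":[[0,0,-0.001],[0,0,-0.001],[0,0,0],[0,0,0],[0,0,0],[0,0,0],[0,0,0],[0,0,0],[0,0,0],[0,0,0]],"roll":[0,0,0,0,0,0,0,0,0,0]}' 50
python3 - <<'E'
from plant import *
from h import *
s=get_state();print(s["time_s"],s["tcp_pos"],s["gripper_width"],s["contact_force"],s["moment"])
w=capture("wrist");a=w["image"][:,:,::-1][60:260,200:360];cv2.imwrite("pics/w14.png",cv2.resize(a,None,fx=4,fy=3,interpolation=cv2.INTER_CUBIC))
E
```

```text
time_s: 17.35
tcp_pos: [0.5247, 0.2713, 0.0369]
eef_rot: [-17.2, 89.9, 62.1]
contact_force: [-0.2, 5.5, -3.7]
gripper_width: 0.0333
17.35 [0.52472012 0.2712963  0.03690018] 0.03332373067396827 [-0.18938304  5.54152431 -3.66800533] [ 2.23441935  0.27583713 -0.11645578]
```

View pics/w14.png

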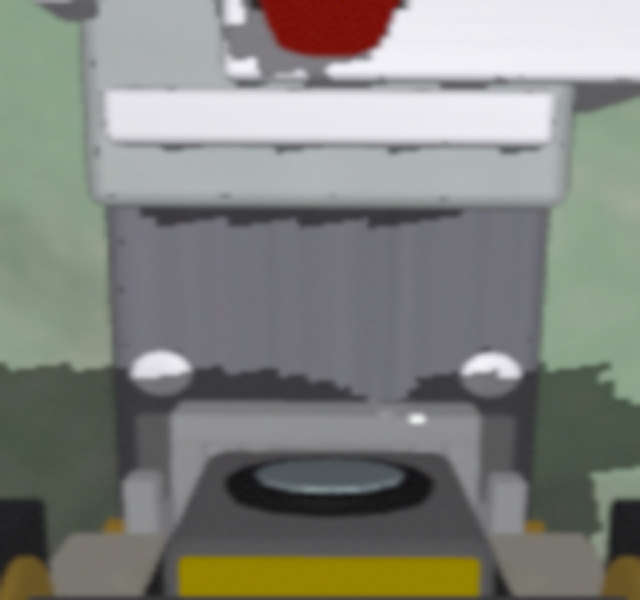

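```bash
python3 -m creep '{"jaw":[1,1,1,1,1,1,1,1,1,1],"translation":[[0,0,-0.001],[0,0,-0.0005],[0,0,0],[0,0,0],[0,0,0],[0,0,0],[0,0,0],[0,0,0],[0,0,0],[0,0,0]],"roll":[0,0,0,0,0,0,0,0,0,0]}' 50
python3 - <<'E'
from plant import *
from h import *
s=get_state();print(s["time_s"],s["tcp_pos"],s["gripper_width"],s["contact_force"],s["moment"])
w=capture("wrist");a=w["image"][:,:,::-1][60:260,200:360];cv2.imwrite("pics/w15.png",cv2.resize(a,None,fx=4,fy=3,interpolation=cv2.INTER_CUBIC))
E
```

```text
time_s: 18.4
tcp_pos: [0.5247, 0.2712, 0.037]
eef_rot: [-16.4, 89.8, 62.9]
contact_force: [-2.1, 9.8, -4.5]
gripper_width: 0.0334
18.4 [0.52472661 0.2711665  0.03703762] 0.03337365943472829 [-2.07853719  9.8093211  -4.49963808] [ 3.91218811  0.70984139 -0.02993176]
```

View pics/w15.png

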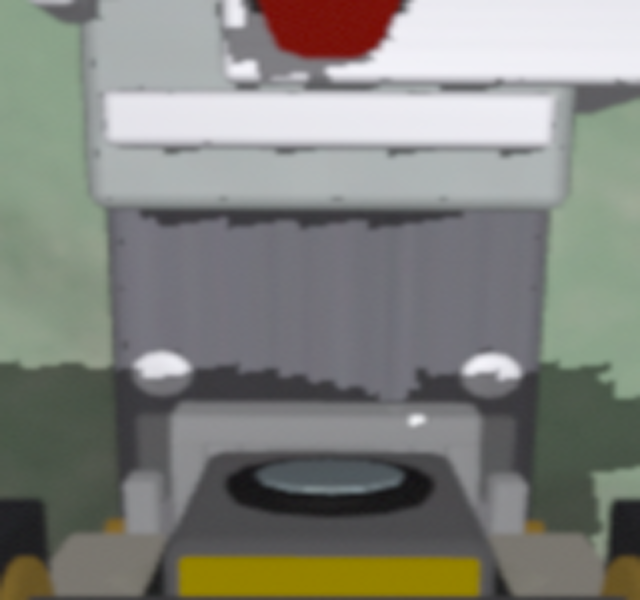

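```bash
python3 -m creep '{"jaw":[1,1,1,1,1,1,1,1,1,1],"translation":[[0,0,-0.0015],[0,0,-0.0015],[0,0,0],[0,0,0],[0,0,0],[0,0,0],[0,0,0],[0,0,0],[0,0,0],[0,0,0]],"roll":[0,0,0,0,0,0,0,0,0,0]}' 50
python3 -m creep '{"jaw":[1,1,1,1,1,-0.1,-0.1,-0.1,-0.1,-0.1],"translation":[[0,0,0.0015],[0,0,0.0015],[0,0,0.0015],[0,0,0],[0,0,0],[0,0,0],[0,0,0],[0,0,0],[0,0,0],[0,0,0]],"roll":[0,0,0,0,0,0,0,0,0,0]}' 50
python3 - <<'E'
from plant import *
from h import *
s=get_state();print(s["time_s"],s["tcp_pos"],s["gripper_width"],s["contact_force"],s["moment"])
w=capture("wrist");a=w["image"][:,:,::-1][60:260,200:360];cv2.imwrite("pics/w16.png",cv2.resize(a,None,fx=4,fy=3,interpolation=cv2.INTER_CUBIC))
E
```

```text
time_s: 19.45
tcp_pos: [0.5247, 0.2706, 0.0373]
eef_rot: [-16.5, 89.6, 62.8]
contact_force: [-2.9, 17.1, -6.5]
gripper_width: 0.0338
time_s: 20.45
tcp_pos: [0.5245, 0.2702, 0.0369]
eef_rot: [168.4, 90.0, -112.4]
contact_force: [-0.4, 0.5, 0.1]
gripper_width: 0.0479
20.45 [0.52453261 0.27021129 0.0368649 ] 0.04792345543423346 [-0.39345647  0.49920571  0.14272451] [ 0.03088729 -0.10032507  0.01517646]
```

View pics/w16.png

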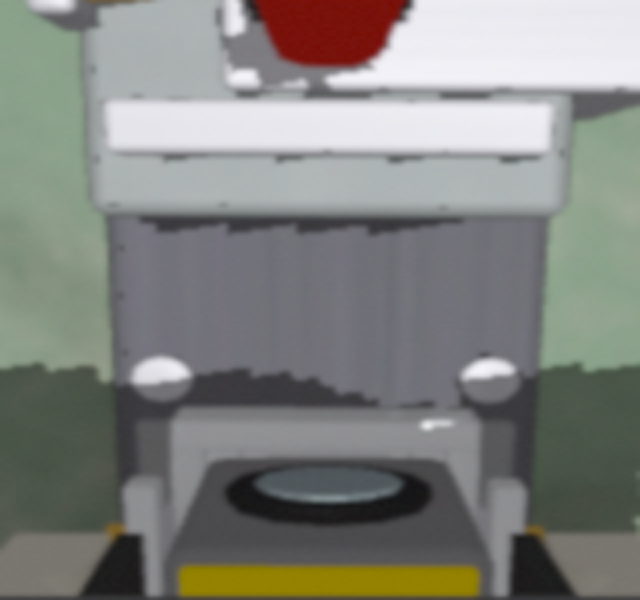

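```bash
python3 -m creep '{"jaw":[-0.1,-0.1,-0.1,-0.1,-0.1,-0.1,-0.1,-0.1,-0.1,-0.1],"translation":[[-0.01,0,0],[-0.03,0,0],[-0.04,0,0],[-0.045,0,0],[0,0,-0.03],[0,0,-0.03],[0,0,-0.033],[0,0,0],[0,0,0],[0,0,0]],"roll":[0,0,0,0,0,0,0,0,0,0]}' 50
python3 - <<'E'
from plant import *
from h import *
s=get_state();print(s["time_s"],s["tcp_pos"],s["gripper_width"],s["contact_force"])
M=R.from_euler("xyz",s["eef_rot"],degrees=True).as_matrix();print(M.round(3))
w=capture("wrist");cv2.imwrite("pics/w17.png",w["image"][:,:,::-1])
t=capture("top");a=t["image"][170:270,130:330,::-1];cv2.imwrite("pics/t17.png",cv2.resize(a,None,fx=4,fy=4,interpolation=cv2.INTER_CUBIC))
E
```

```text
time_s: 21.5
tcp_pos: [0.5077, 0.1796, 0.1624]
eef_rot: [-46.3, 89.9, 33.0]
contact_force: [-0.1, 0.9, 0.1]
gripper_width: 0.0482
21.5 [0.50765765 0.17963517 0.16244291] 0.048206145651095364 [-0.07130968  0.90446851  0.11601689]
[[ 0.001 -0.983  0.186]
 [ 0.001  0.186  0.983]
 [-1.    -0.001  0.001]]
```

View pics/w17.png

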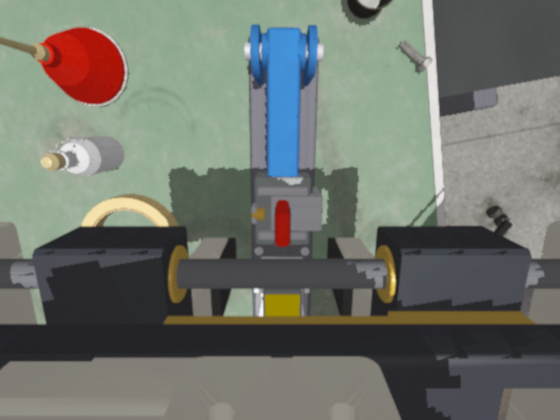

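View pics/t17.png

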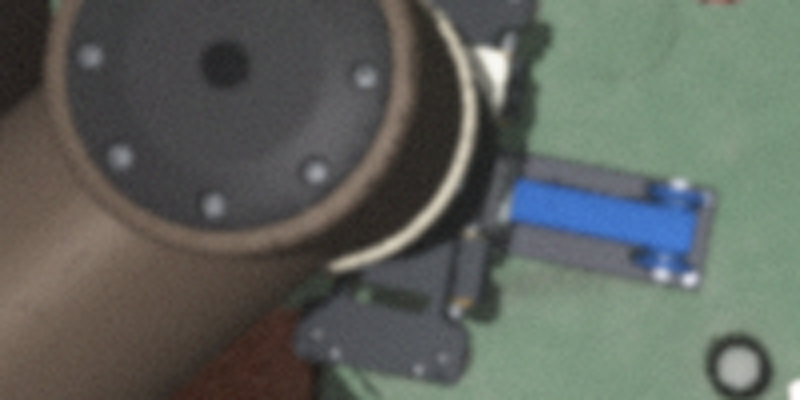

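```bash
python3 - <<'E'
from plant import *
from h import *
s=get_state();w=capture("wrist");T=wristT(s,w)
M=R.from_euler("xyz",s["eef_rot"],degrees=True).as_matrix()
P=onz(w,[(283,202),(283,243)],.124,T);print(P.round(4).tolist(),((P-s["tcp_pos"])@M).round(4))
a=w["image"][180:260,220:340,::-1];cv2.imwrite("pics/w18.png",cv2.resize(a,None,fx=6,fy=6,interpolation=cv2.INTER_CUBIC))
E
```

```text
[[0.5029, 0.1586, 0.124], [0.508, 0.1857, 0.124]] [[ 0.038   0.0006 -0.0217]
 [ 0.038   0.0006  0.0058]]
```

View pics/w18.png

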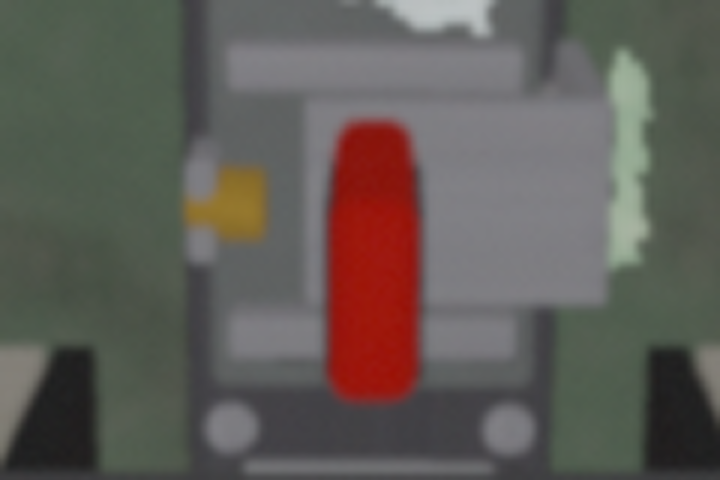

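```bash
python3 -m creep '{"jaw":[-0.1,-0.1,-0.1,-0.1,-0.1,1,1,1,1,1],"translation":[[0.015,0,-0.0035],[0.015,0,0],[0.015,0,0],[0.012,0,0],[0,0,0],[0,0,0],[0,0,0],[0,0,0],[0,0,0],[0,0,0]],"roll":[0,0,0,0,0,0,0,0,0,0]}' 50
python3 -m creep '{"jaw":[1,1,1,1,1,1,1,1,1,1],"translation":[[0,0,0],[0,0,0],[0,0,0],[0,0,0],[0,0,0],[0,0,0],[0,0,0],[0,0,0],[0,0,0],[0,0,0]],"roll":[0,0,0,0,0,0,0,0,0,0]}' 60
python3 - <<'E'
from plant import *
from h import *
s=get_state();print(s["time_s"],s["tcp_pos"],s["gripper_width"],s["contact_force"])
w=capture("wrist");cv2.imwrite("pics/w19.png",w["image"][:,:,::-1])
E
```

```text
time_s: 22.65
tcp_pos: [0.5067, 0.1758, 0.1052]
eef_rot: [-40.2, 90.0, 39.0]
contact_force: [-0.0, 0.3, -0.6]
gripper_width: 0.0137
time_s: 23.65
tcp_pos: [0.5065, 0.1758, 0.1051]
eef_rot: [43.0, 90.0, 122.2]
contact_force: [-3.1, 1.1, 4.2]
gripper_width: 0.0099
23.65 [0.5064823  0.17576923 0.10507537] 0.009871987294720257 [-3.12343684  1.13468253  4.1743235 ]
```

View pics/w19.png

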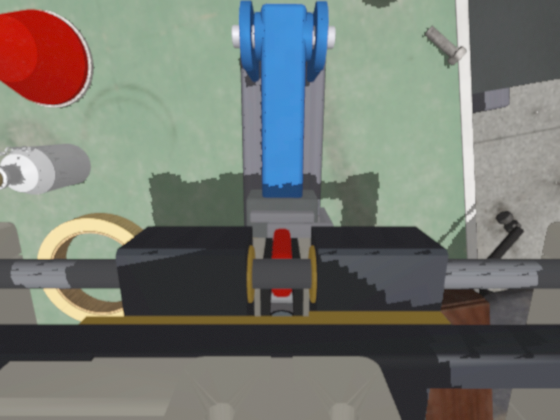

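```bash
python3 -m creep '{"jaw":[1,1,1,1,1,1,1,1,1,1],"translation":[[0,0.002,0],[0,0.002,0],[0,0.002,0],[0,0.002,0],[0,0.002,0],[0,0.0025,0],[0,0,0],[0,0,0],[0,0,0],[0,0,0]],"roll":[0,0,0,0,0,0,0,0,0,0]}' 60
python3 - <<'E'
from plant import *
from h import *
s=get_state();print(s["time_s"],s["tcp_pos"],s["gripper_width"],s["contact_force"],s["moment"])
w=capture("wrist");cv2.imwrite("pics/w20.png",w["image"][:,:,::-1])
E
```

```text
time_s: 24.7
tcp_pos: [0.4956, 0.178, 0.1052]
eef_rot: [-76.7, 89.9, 2.6]
contact_force: [5.9, -3.2, -0.9]
gripper_width: 0.0094
24.7 [0.49558036 0.17796794 0.10515347] 0.009368835263072663 [ 5.94370028 -3.1800832  -0.90895532] [-1.27836809 -2.69450192 -0.06922635]
```

View pics/w20.png

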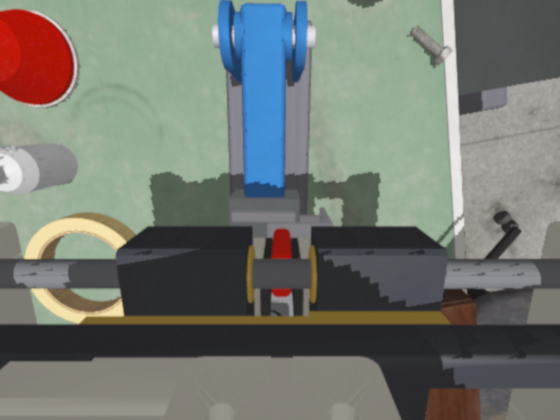

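```bash
python3 -m creep '{"jaw":[1,1,1,1,1,1,1,1,1,1],"translation":[[-0.0023,0,-0.0011],[-0.0023,0,-0.0011],[-0.0023,0,-0.0012],[-0.0023,0,-0.0012],[-0.0023,0,-0.0012],[0,0,0],[0,0,0],[0,0,0],[0,0,0],[0,0,0]],"roll":[0,0,0,0,0,0,0,0,0,0]}' 60
python3 - <<'E'
from plant import *
from h import *
s=get_state();print(s["time_s"],s["tcp_pos"],s["gripper_width"],s["contact_force"],s["moment"])
w=capture("wrist");cv2.imwrite("pics/w21.png",w["image"][:,:,::-1])
E
```

```text
time_s: 25.75
tcp_pos: [0.4943, 0.173, 0.1158]
eef_rot: [-38.9, 89.9, 40.4]
contact_force: [8.0, -1.0, -8.7]
gripper_width: 0.0094
25.75 [0.49427566 0.17303896 0.11579091] 0.009365913406373662 [ 7.99858995 -0.95977649 -8.73719107] [ 0.55091486 -3.09290926 -0.11020046]
```

View pics/w21.png

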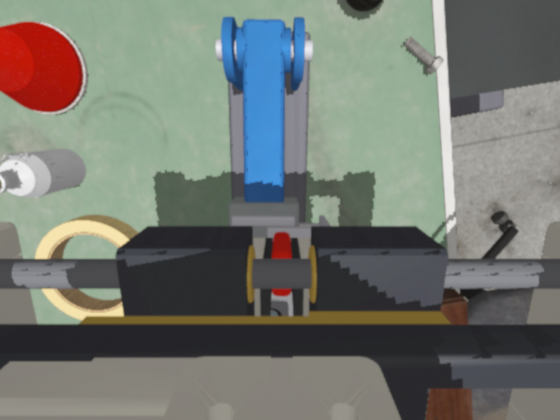

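```bash
python3 -m creep '{"jaw":[1,1,1,1,1,1,1,1,1,1],"translation":[[-0.0022,0,-0.0013],[-0.0022,0,-0.0014],[-0.0022,0,-0.0014],[-0.0021,0,-0.0014],[-0.0021,0,-0.0014],[0,0,0],[0,0,0],[0,0,0],[0,0,0],[0,0,0]],"roll":[0,0,0,0,0,0,0,0,0,0]}' 60
python3 - <<'E'
from plant import *
from h import *
s=get_state();print(s["time_s"],s["tcp_pos"],s["gripper_width"],s["contact_force"],s["moment"])
w=capture("wrist");cv2.imwrite("pics/w22.png",w["image"][:,:,::-1])
t=capture("scene");cv2.imwrite("pics/s22.png",t["image"][:,:,::-1])
E
```

```text
time_s: 26.8
tcp_pos: [0.4932, 0.1665, 0.1267]
eef_rot: [-38.5, 89.8, 40.7]
contact_force: [8.2, 0.7, -8.9]
gripper_width: 0.0096
26.8 [0.49321479 0.16651725 0.12671325] 0.00958265235570131 [ 8.18574534  0.69245153 -8.93171462] [ 0.83344578 -3.07648566 -0.19274649]
```

View pics/w22.png

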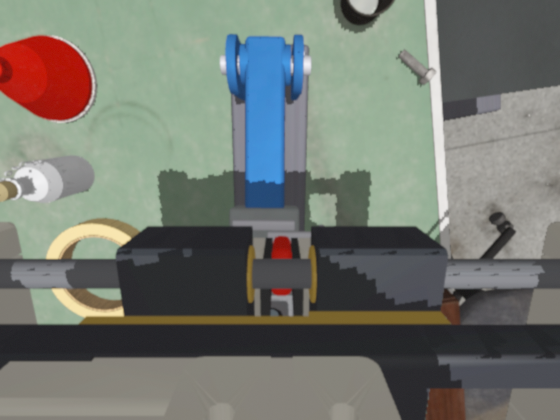

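View pics/s22.png

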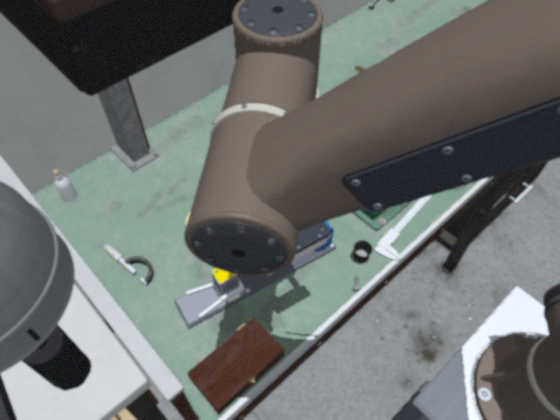

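```bash
python3 -m creep '{"jaw":[1,1,1,1,1,1,1,1,1,1],"translation":[[-0.002,0,-0.0016],[-0.002,0,-0.0016],[-0.002,0,-0.0016],[-0.002,0,-0.0016],[-0.0021,0,-0.0016],[-0.002,0,-0.0017],[-0.0018,0,-0.0017],[0,0,0],[0,0,0],[0,0,0]],"roll":[0,0,0,0,0,0,0,0,0,0]}' 60
python3 - <<'E'
from plant import *
from h import *
s=get_state();print(s["time_s"],s["tcp_pos"],s["gripper_width"],s["contact_force"],s["moment"])
w=capture("wrist");cv2.imwrite("pics/w23.png",w["image"][:,:,::-1])
t=capture("top");cv2.imwrite("pics/t23.png",t["image"][:,:,::-1])
t=capture("scene");a=t["image"][180:360,165:365,::-1];cv2.imwrite("pics/s23.png",cv2.resize(a,None,fx=3,fy=3,interpolation=cv2.INTER_CUBIC))
E
```

```text
time_s: 27.9
tcp_pos: [0.4914, 0.1558, 0.1408]
eef_rot: [-37.1, 89.8, 42.1]
contact_force: [7.9, 1.2, -7.4]
gripper_width: 0.0094
27.9 [0.49140501 0.15576594 0.14083616] 0.00935081046994732 [ 7.92694559  1.15804753 -7.40199035] [ 1.40103847 -3.15432007 -0.17641334]
```

View pics/w23.png

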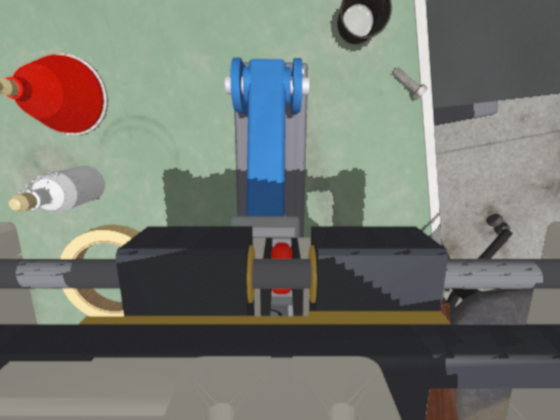

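View pics/t23.png

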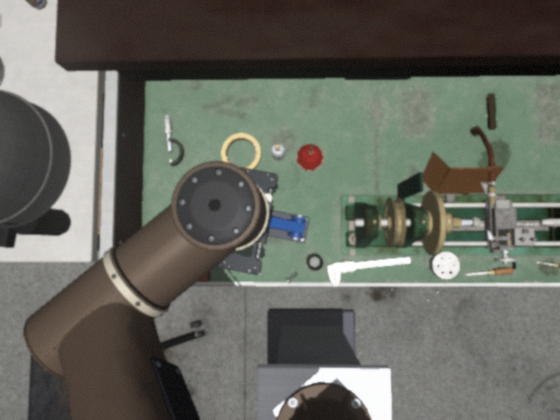

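View pics/s23.png

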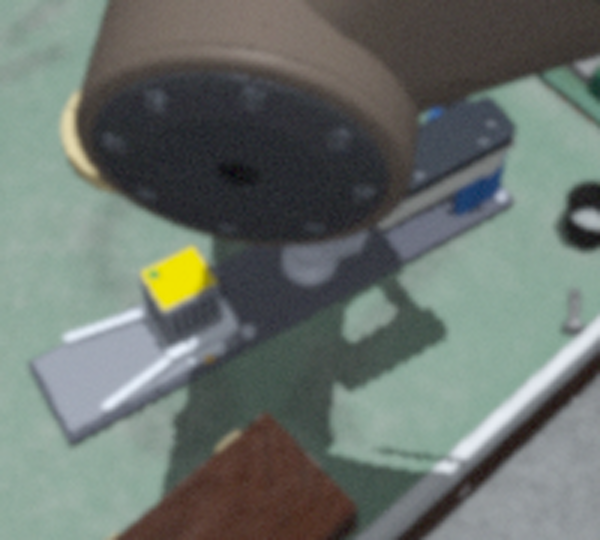

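```bash
python3 - <<'E'
from plant import *
from h import *
import time
s=get_state();w=capture("wrist");T=wristT(s,w);print(s["time_s"],s["tcp_pos"],s["contact_force"],s["qd"].round(2))
cv2.imwrite("pics/w24.png",cv2.resize(w["image"][40:260,200:340,::-1],None,fx=4,fy=2.7,interpolation=cv2.INTER_CUBIC))
for th in (0,.2,.25,.3,.333,.37,.42):
    c,n=np.cos(th),np.sin(th);L=[]
    for x in(-.022,.022):
        for y,z in((.092,.022),):
            L.append([x,-.12+c*y-n*z,.062+n*y+c*z])
    L+= [[x,-.12+c*.092-n*.0125,.062+n*.092+c*.0125] for x in(-.0125,.0125)]
    L+=[[x,-.12,.062] for x in (-.025,.025)]
    print(th,proj(w,place([.507,.178,-.186],L),T).round(0).tolist())
E
```

```text
28.05 [0.49141921 0.15579749 0.14083107] [ 9.2922175   1.75073349 -7.81035667] [-0.01 -0.   -0.06 -0.06  0.06 -0.06]
0 [[298.0, 221.0], [235.0, 221.0], [284.0, 217.0], [250.0, 217.0], [302.0, 85.0], [230.0, 86.0]]
0.2 [[299.0, 220.0], [231.0, 220.0], [284.0, 219.0], [247.0, 219.0], [302.0, 85.0], [230.0, 86.0]]
0.25 [[299.0, 219.0], [229.0, 219.0], [284.0, 218.0], [246.0, 218.0], [302.0, 85.0], [230.0, 86.0]]
0.3 [[300.0, 217.0], [228.0, 217.0], [284.0, 217.0], [245.0, 217.0], [302.0, 85.0], [230.0, 86.0]]
0.333 [[300.0, 216.0], [227.0, 216.0], [284.0, 216.0], [245.0, 216.0], [302.0, 85.0], [230.0, 86.0]]
0.37 [[300.0, 214.0], [226.0, 214.0], [284.0, 215.0], [244.0, 215.0], [302.0, 85.0], [230.0, 86.0]]
0.42 [[301.0, 211.0], [225.0, 211.0], [284.0, 213.0], [243.0, 213.0], [302.0, 85.0], [230.0, 86.0]]
```

View pics/w24.png

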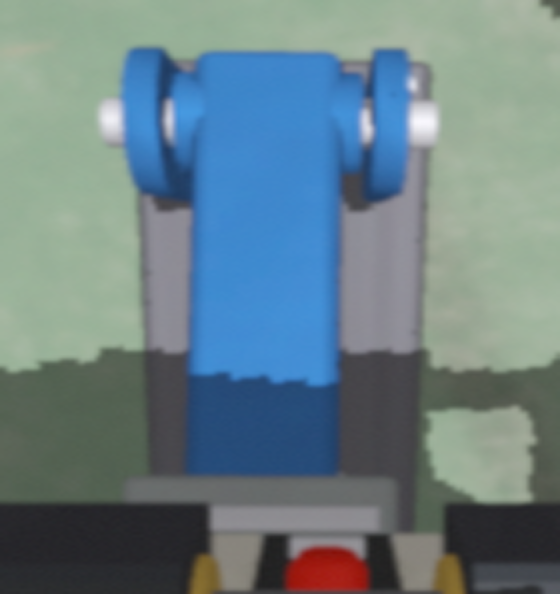

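```bash
python3 - <<'E'
from plant import *
from h import *
w=capture("wrist")
for n,tcp in(("w19",[.50648,.17577,.10508]),("w20",[.49558,.17797,.10515]),("w21",[.49428,.17304,.11579]),("w22",[.49321,.16652,.12671])):
    s=get_state();s["tcp_pos"]=np.array(tcp);T=wristT(s,w)
    for th in (0,.1,.2):
        c,k=np.cos(th),np.sin(th)
        L=[[x,-.12+c*.092-k*.022,.062+k*.092+c*.022] for x in(.022,-.022)]+[[x,-.12+c*.092-k*.0125,.062+k*.092+c*.0125] for x in(.0125,-.0125)]
        p=proj(w,place([.507,.178,-.186],L),T);print(n,th,"head w %.1f row %.1f tube w %.1f"%(p[1,0]-p[0,0],p[0,1],p[3,0]-p[2,0]))
ims=[cv2.resize(cv2.imread(f"pics/{n}.png")[180:235,220:320],None,fx=4,fy=4,interpolation=cv2.INTER_CUBIC) for n in("w19","w20","w21","w22")]
cv2.imwrite("pics/cmp.png",np.vstack([np.hstack(ims[:2]),np.hstack(ims[2:])]))
E
```

```text
w19 0 head w 76.4 row 202.0 tube w 41.3
w19 0.1 head w 80.5 row 201.2 tube w 43.4
w19 0.2 head w 85.1 row 198.4 tube w 45.7
w20 0 head w 76.3 row 201.7 tube w 41.3
w20 0.1 head w 80.5 row 200.9 tube w 43.4
w20 0.2 head w 85.1 row 198.1 tube w 45.7
w21 0 head w 71.8 row 205.7 tube w 38.9
w21 0.1 head w 75.4 row 205.1 tube w 40.8
w21 0.2 head w 79.5 row 202.8 tube w 42.8
w22 0 head w 67.5 row 211.4 tube w 36.7
w22 0.1 head w 70.8 row 211.1 tube w 38.4
w22 0.2 head w 74.3 row 209.2 tube w 40.2
```

View pics/cmp.png

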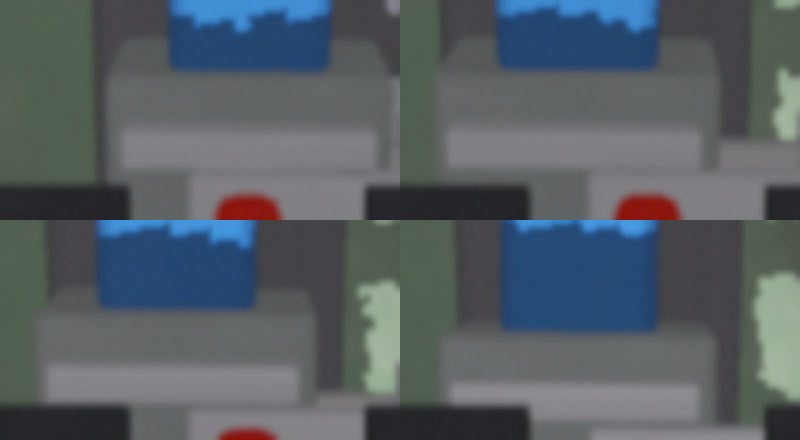

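```bash
python3 -m creep '{"jaw":[1,1,1,1,1,1,1,1,1,1],"translation":[[0,0,0],[0,0,0],[0,0,0],[0,0,0],[0,0,0],[0,0,0],[0,0,0],[0,0,0],[0,0,0],[0,0,0]],"roll":[0,0,0,0,0,0,0,0,0,0]}' 60
python3 - <<'E'
from plant import *
from h import *
s=get_state();w=capture("wrist");print(s["time_s"],s["tcp_pos"],s["contact_force"],s["qd"].round(2))
cv2.imwrite("pics/w25.png",cv2.resize(w["image"][40:260,200:340,::-1],None,fx=4,fy=2.7,interpolation=cv2.INTER_CUBIC))
t=capture("scene");a=t["image"][225:345,165:265,::-1];cv2.imwrite("pics/s25.png",cv2.resize(a,None,fx=5,fy=5,interpolation=cv2.INTER_CUBIC))
d=cv2.absdiff(cv2.imread("pics/w24.png"),cv2.imread("pics/w25.png"));print(d.mean(),d.max())
E
```

```text
time_s: 29.15
tcp_pos: [0.4914, 0.1558, 0.1408]
eef_rot: [-37.3, 89.8, 42.0]
contact_force: [8.5, 2.4, -8.8]
gripper_width: 0.0097
29.15 [0.49141267 0.15580355 0.14081689] [ 8.50651273  2.40563459 -8.81192714] [-0.01  0.01 -0.09 -0.02 -0.04  0.04]
0.5133668029501363 16
```

View pics/s25.png

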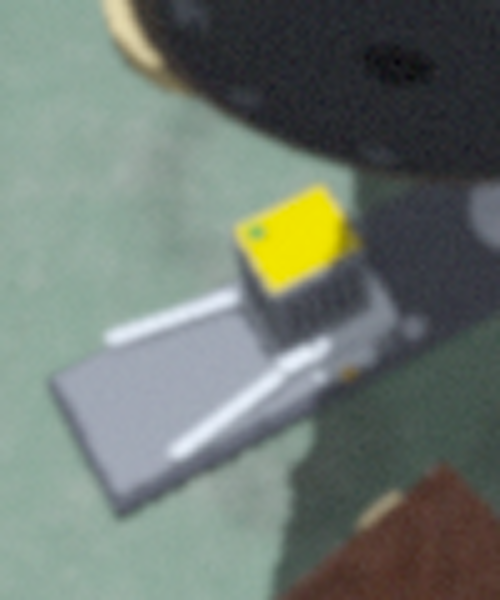

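```bash
python3 - <<'E'
from plant import *
from h import *
sc=capture("scene")
P=onz(sc,np.array([(235,230),(323,187),(360,243),(272,295)])/5+[165,225]-.4,.076).mean(0);print(P,P[:2]-[.507,.178])
d=P[:2]-[.507,.178];print("stand x,y",d@[.9828,-.185],d@[.185,.9828])
close_job()
E
```

```text
[0.52508082 0.2688963  0.076     ] [0.01808082 0.0908963 ]
stand x,y 0.0009540151651364008 0.09267783102320339
the job is handed in; nothing more can be done
```

I seated the gauge in the shoe and left it there. I then pulled the latch about 11 mm, lifted the tongue off the ball and handed the job in at about 29 s, still holding it up.

**Gauge**
- My first grip, at an angle to keep the gripper clear of the fin, jammed with the gauge skewed. I turned the gauge in place, gripped it again squarely, and slid it in lens towards the ball.
- I felt the detents pull it in, then a hard stop: at 17 N of push it moved less than 1 mm. I let go with no load on it.
- A last camera check put it 92.7 mm from the ball along the stand, against a nominal 91 mm. That is within my roughly 2 mm measuring error. I judged the detents by feel only; I could not see the rollers.

**Tongue**
- The grip point rose 36 mm, which by geometry is about 0.33 rad, or roughly 4 cm at the coupler.
- Checking the angle from wrist pictures was less certain. A first estimate gave 0.25–0.30 rad; after correcting the head's apparent size it gave about 0.33–0.40.
- During a 1 s hold the arm and picture did not change. The fin pulled back with about 8.5 N sideways and 9 N down. The downward force is more than the 3–4 N I expected from the weight, but it stayed between 7 and 9 N through the lift.

**Rest of the bench**
- I saw no contact with the calliper, oil can or bottle, and in the last pictures nothing looked out of place. I did not measure their positions.

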